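# Make up a leaded and a lead-free soldering kit in their foam-lined trays

## Task

Make up the two soldering kits so that leaded and lead-free materials stay apart: the red tray, which already has its brush, gets the orange-topped solder spool and the flux jar with the dark blue lid, and the green tray gets the yellow-topped blue solder spool, the small amber jar with the black lid and the amber flux syringe. Seat everything fully down in the cut-out meant for it, spools standing in the large round wells, jars upright in the small round wells, the syringe flat in the long slot (either way round). Leave the clear syringe and the small flat wick spool where they are.

Things in the scene. Friction and masses are not known exactly. Their poses are not given: they have to be found in the camera images.
- red_tray: Fixed tray, red rim, 148 x 178 x 17 mm, 10 mm lips on its y ends. Origin: underside centre, z up. Black foam, top at z 15, with red-floored cut-outs (mm): large round well, 68 across, centre x -28 y +41, floor z 5; small round well, 58 across, centre x -28 y -41, floor z 5; long slot, 146 along y, 42 along x, centre x +38 y 0, floor z 9. A pink brush lies in its slot (top z 18).
- green_tray: Fixed tray, green rim, 148 x 178 x 17 mm, 10 mm lips on its y ends. Origin: underside centre, z up. Black foam, top at z 15, with green-floored cut-outs (mm): large round well, 68 across, centre x -28 y +41, floor z 5; small round well, 58 across, centre x -28 y -41, floor z 5; long slot, 146 along y, 42 along x, centre x +38 y 0, floor z 9. All empty.
- orange_spool: Solder spool with an orange top and white flanges, upright, 48 mm diameter, 30 mm high, about 120 g. Origin: centre of its underside, z up. Take it round the sides, at least 15 mm above its foot, so that the fingers stay over the tray's foam. Goes into the red tray's large well.
- yellow_spool: Solder spool with a yellow top and blue flanges, upright, 52 mm diameter, 34 mm high, about 120 g. Origin: centre of its underside, z up. Take it round the sides, at least 15 mm above its foot, so that the fingers stay over the tray's foam. Goes into the green tray's large well.
- flux_jar: White flux jar with a dark blue screw lid, upright, 42 mm diameter, 43 mm high, about 80 g. Origin: centre of its underside, z up. Take it round the sides, at least 15 mm above its foot, so that the fingers stay over the tray's foam. Goes into the red tray's small well.
- amber_jar: Small amber jar with a black screw lid, upright, 36 mm diameter, 31 mm high, about 80 g. Origin: centre of its underside, z up. Take it round the sides, at least 15 mm above its foot, so that the fingers stay over the tray's foam. Goes into the green tray's small well.
- amber_syringe: Flux syringe lying flat, amber barrel with a black cap; 129 mm long along its own y, 16 mm high; flange 28 mm wide. Origin: centre of its underside. Cap at the -y end, plunger at the +y end; body 16 mm wide from y = -58 to y = +34 mm; take it across the barrel near y = -10 mm. 18 g. Goes into the green tray's long slot.
- clear_syringe: Flux syringe lying flat, clear-white barrel with a red cap; 129 mm long along its own y, 16 mm high; flange 28 mm wide. Origin: centre of its underside. Cap at the -y end, plunger at the +y end; body 16 mm wide from y = -58 to y = +34 mm; take it across the barrel near y = -10 mm. 18 g. Not part of either kit: leave it.
- wick_spool: Small flat white spool of desoldering wick lying flat, 34 mm diameter, 8 mm high; origin: centre of its underside. Not part of either kit: leave it.

How it is judged:
At the end, for the whole second after the job is handed in: Each of the five things rests in its own cut-out of its own tray: spools and jars within 12.5 mm of the well's centre along each tray axis, the syringe within 14.5 mm across and 15.5 mm along the slot and 0.28 rad of its line; all within 3 mm of the floor, within 0.12 rad of upright (flat), at rest (x of orange_spool in the frame of red_tray between -0.0405 and -0.0155 m and y of orange_spool in the frame of red_tray between 0.0285 and 0.0535 m and z of orange_spool in the frame of red_tray between 0.002 and 0.008 m and angle between each of orange_spool, flux_jar, yellow_spool, amber_jar, amber_syringe's own z axis and vertical below 0.12 rad and linear speed of each of orange_spool, flux_jar, yellow_spool, amber_jar, amber_syringe below 0.02 m/s and x of flux_jar in the frame of red_tray between -0.0405 and -0.0155 m and y of flux_jar in the frame of red_tray between -0.0535 and -0.0285 m and z of flux_jar in the frame of red_tray between 0.002 and 0.008 m and x of yellow_spool in the frame of green_tray between -0.0405 and -0.0155 m and y of yellow_spool in the frame of green_tray between 0.0285 and 0.0535 m and z of yellow_spool in the frame of green_tray between 0.002 and 0.008 m and x of amber_jar in the frame of green_tray between -0.0405 and -0.0155 m and y of amber_jar in the frame of green_tray between -0.0535 and -0.0285 m and z of amber_jar in the frame of green_tray between 0.002 and 0.008 m and x of amber_syringe in the frame of green_tray between 0.0235 and 0.0525 m and y of amber_syringe in the frame of green_tray between -0.0155 and 0.0155 m and z of amber_syringe in the frame of green_tray between 0.006 and 0.012 m and angle between the y axis of amber_syringe and the y axis of green_tray, either way round below 0.28 rad); the robot touches nothing.
It fails at once if the clear syringe is moved by more than 30 mm (distance of clear_syringe from where it was at the start of the episode above 0.03 m).
It fails at once if the wick spool is moved by more than 30 mm (distance of wick_spool from where it was at the start of the episode above 0.03 m).
It also fails if it takes over 120 s, if anything falls off the work surface, if the arm or the gripper's body presses on something with over 40 N, if the wrist force passes 120 N, or if a joint passes its speed limit or range.

## Robot

A 6-joint arm with a two-finger parallel gripper is mounted at the origin on a cart in front of the work surface, level with it; the furniture and walls round the work are solid. World frame = base frame: x ahead of the robot, y to its left, z up, the work surface at z = 0. Lengths are in m, angles in rad, forces in N, time in s.
With the tool pointing down it reaches from about 0.325 to 0.85 m from the base axis. Payload 4.4 kg.
Tool frame: the origin (TCP) lies at the centre of the arm's flange, where the gripper is bolted on; the fingertips stand 199 mm ahead of it and the grasp point (between the pads) lies manip.tcp_to_grasp ahead of it (manip.tcp_to_grasp is the distance from the TCP to the grasp point, in m); z points along the fingers, y is the line along which they close (so a half turn about z gives the same grasp; the last joint's range is limited). The gripper opens to 94 mm and grips with 3 to 60 N. Pads are 16 mm wide; open, the fingers measure 119 mm over their backs; the gripper's body (75 mm by 177 mm) begins 78 mm behind the grasp point.
Start: joints at [-1.433, 0.207, 1.542, -0, 1.393, -0.15], TCP at [0.163, -0.551, 0.405] pointing down, gripper open.
Joint ranges: [-2.73, 2.73], [-0.86, 2.22], [0.23, 2.46], [-1.11, 4.25], [0.08, 2.63], [-2.82, 2.82]. Speed limits (rad/s): [2.79, 2.79, 3.14, 3.14, 3.14, 3.14].

## Interface

Orientations are given as a unit quaternion [x, y, z, w].
In Python, from bench import manip, eyes, job gives the robot as it stands. The module is installed in compiled form; this text tells all that it offers.
- The arm moves only by the tool servo_tool, never from a script. Its argument "targets" is a list of rows, each an object with "translation": the shift along the tool's x, y, z in m, a list of three; "twist": the turn, a rotation vector about the tool's x, y, z in degrees, a list of three; "grip": the finger opening in m, from 0 to 0.094. A call has 1 to 10 rows; each row is the pose to reach, as a shift and turn from the pose commanded when the call began, along the tool's axes at that moment; what a row does not reach only later rows make up. A row lasts 1/8 s, in which the tool goes at most 62.5 mm and 10.7 degrees, less where a joint would pass 70% of its speed; a pose out of reach is approached as far as the arm can. A call with a gripper value outside its range is refused whole. The fingers move at their own pace and stop on an object; "squeeze" is the grip in N (left out, the last holds). Time passes only in rows, so rows that repeat a pose let the fingers close. It gives the time, the measured TCP pose, the force, the opening and the grip force at its end, in the units of the state.
- manip.state(): the state, without advancing time (a new reading comes with each control period).
- eyes.capture(name): name is "scene" or "top" or "wrist"; returns (picture, depth): 480x640x3 uint8, red, green, blue; 480x640 float32, m along the optical axis (not along the pixel's ray), 0 where there is no reading.
- eyes.get_calibration(name): a dict with "K" (3x3 intrinsics, pixels), "extrinsics" (4x4, takes a point from world to camera coordinates). Camera axes: x right, y down, z forward; pixel columns grow to the right and rows downward; lengths in m; the calibration is good to about 2 mm. The wrist camera is an equidistant fisheye: a pixel r from the principal point sees the ray r / f radians off the axis. A picture is of the moment at which its call begins: read the wrist's pose just before it. get_calibration takes no time and is no camera call; for the wrist camera it gives the pose at the moment of the call.
- job.job_done(): hands the job in; it is judged then, once.
The state is a dict: "t": time; "joint_positions": joint angles; "joint_vel": joint speeds; "tau": joint torques, N m; "position": TCP position; "ee_rot": TCP orientation; "contact_force": force on the tool from outside, world axes, zero at the start; "moment": the same for the moment, N m; "opening": opening from 0.0 (shut) to 1.0 (fully open); "grip_force": force on a finger pad.
Only numpy, scipy, OpenCV 4.12 (cv2) and the standard library are available. Lean on these libraries where they do the work, as an engineer would, in place of code of your own. Each camera call takes 0.05 s, during which the arm holds its last target. There are 200 camera calls.

## Working session

There is one attempt and no reset: what is moved stays moved. The work goes in short steps, Python scripts to look and compute and a tool call to move; the robot and the scene stay as the last step left them, time stands still between calls to the robot, and variables do not carry over. Pictures are saved under pics/ and viewed, at most 14 in all, crops included, and the job is handed in when it is done.

Besides the shell and the picture viewer there is one more tool, called after ">>>" by a JSON object that holds its "method" and its "body". servo_tool: Moves the arm, as the interface text tells. Its arguments: {"type":"object","properties":{"targets":{"type":"array","items":{"type":"object","properties":{"translation":{"type":"array","items":{"type":"number"}},"twist":{"type":"array","items":{"type":"number"}},"grip":{"type":"number"}}}},"squeeze":{"type":"number"}},"required":["targets"]}

```bash
mkdir -p pics; python3 - <<'E'
from bench import manip, eyes
import cv2,numpy as np
print(manip.tcp_to_grasp, manip.state())
for n in("top","scene"):
    p,d=eyes.capture(n); c=eyes.get_calibration(n)
    cv2.imwrite(f"pics/{n}0.png",p[:,:,::-1]); np.savez(f"{n}0.npz",p=p,d=d,K=c["K"],E=c["extrinsics"])
    print(n,c["K"],c["extrinsics"])
E
```

```text
0.1804 {'t': 0.0, 'joint_positions': array([-1.43349353e+00,  2.07400533e-01,  1.54294958e+00,  4.46674014e-06,
        1.39351688e+00, -1.50508460e-01]), 'joint_vel': array([-2.04567738e-04, -9.54351471e-04,  1.02172879e-04,  9.27367375e-04,
        5.28516465e-06, -1.00652534e-03]), 'tau': array([ 1.15660507e-03, -3.70874083e+01, -2.81413579e+01,  6.98958384e-02,
        3.60606518e-02, -1.65206166e-04]), 'position': array([ 0.16315042, -0.55098532,  0.40350345]), 'ee_rot': array([ 9.89662859e-01,  1.43408970e-01,  9.70635531e-06, -1.13713017e-03]), 'contact_force': array([-0.74295731, -0.37764296, -1.04820731]), 'moment': array([-0.00519737,  0.03376758,  0.05124071]), 'grip_force': 0.0, 'opening': 0.9996292556275835}
top [[518.38038599   0.         316.85063629]
 [  0.         518.38038599 237.88843028]
 [  0.           0.           1.        ]] [[-0.01924902 -0.99981194  0.00235897  0.08165275]
 [-0.99934084  0.01916721 -0.03083018  0.51725921]
 [ 0.03077917 -0.00295087 -0.99952185  1.0244193 ]
 [ 0.          0.          0.          1.        ]]
scene [[449.80859502   0.         320.81970281]
 [  0.         449.80859502 241.72526673]
 [  0.           0.           1.        ]] [[-0.80377137 -0.59490148 -0.00661921  0.44886218]
 [-0.46139563  0.63033826 -0.62432984  0.21722659]
 [ 0.37558709 -0.49876438 -0.78113279  0.85157444]
 [ 0.          0.          0.          1.        ]]
```

View pics/top0.png

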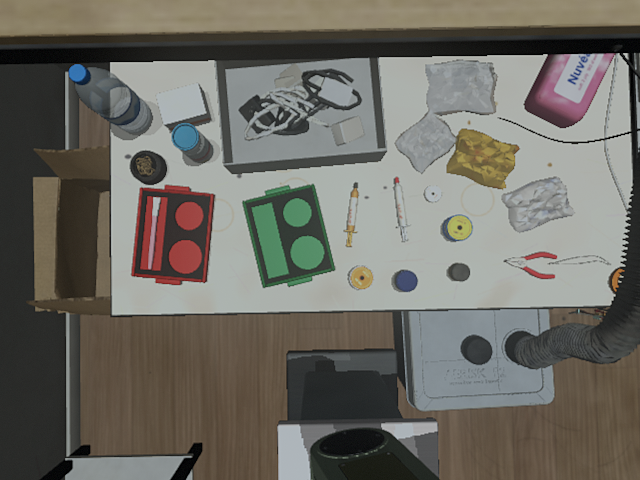

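View pics/scene0.png

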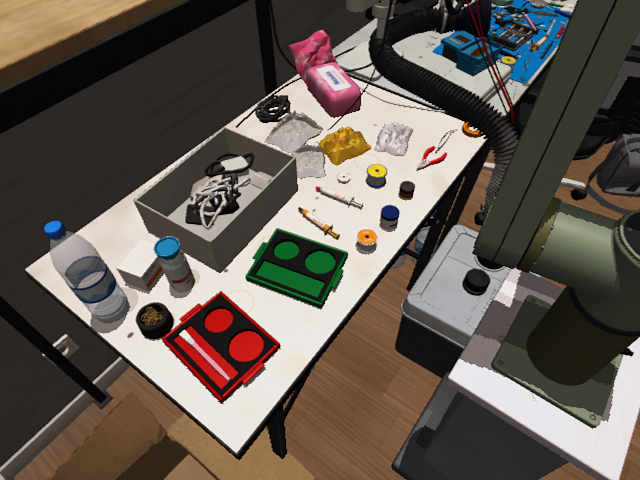

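The top view shows the red tray at about (173,235), with its wells at (189,216) and (185,257). The green tray is at about (290,236), with wells at (298,212) and (308,250). The amber syringe is near (353,214), the clear syringe (400,210), the orange spool (360,277), the blue-lid jar (405,280), the amber jar (459,271), the yellow spool (458,228) and the wick spool (432,194). The larger wells are nearest the robot, so tray +y points to world −x. The scene view agrees.

Next I'll measure the points in both views using depth.

```bash
cat > h.py <<'E'
import numpy as np,cv2
def load(n):
    f=np.load(n); return f["p"],f["d"],f["K"],f["E"]
def cloud(d,K,E):
    v,u=np.mgrid[:d.shape[0],:d.shape[1]]
    P=np.stack([(u-K[0,2])/K[0,0]*d,(v-K[1,2])/K[1,1]*d,d],-1)
    return (P-E[:3,3])@E[:3,:3]
def circ(m,W):
    """min enclosing circle of masked world points, in mm"""
    pts=(W[m][:,:2]*1000).astype(np.float32); (c,r)=cv2.minEnclosingCircle(pts)
    return np.round(c,1),round(r,1)
E
python3 - <<'E'
from h import *
for n in("top","scene"):
    p,d,K,E=load(n+"0.npz"); W=cloud(d,K,E); hsv=cv2.cvtColor(p,cv2.COLOR_RGB2HSV)
    x,y,z=W[...,0],W[...,1],W[...,2]
    reg=(d>0)&(x>.38)&(x<.68)&(y>-.3)&(y<.47)
    print(n,"table z",np.median(z[reg&(p.min(-1)>200)]))
    m=(reg&(z>.006)&(z<.06)).astype(np.uint8)
    k,l,s,c=cv2.connectedComponentsWithStats(m)
    for i in range(1,k):
        if s[i,4]<60: continue
        mm=l==i; zt=np.percentile(z[mm],90); t=mm&(z>zt-.005)
        q=W[t]; rect=cv2.minAreaRect((q[:,:2]*1000).astype(np.float32))
        print(s[i,4],np.round(c[i]),"ztop",round(zt*1000,1),"mid",np.round((np.percentile(q,3,0)+np.percentile(q,97,0))[:2]*500,1),"rect",np.round(rect[0],1),np.round(rect[1],1),round(rect[2],1),p[t].mean(0).astype(int))
    for nm,a in(("red",(hsv[...,0]<6)|(hsv[...,0]>174)),("green",(hsv[...,0]>50)&(hsv[...,0]<85))):
        mk=(reg&a&(hsv[...,1]>120)&(hsv[...,2]>60)&(y>.08)).astype(np.uint8)
        k,l,s,c=cv2.connectedComponentsWithStats(mk)
        for i in range(1,k):
            if s[i,4]>150:
                q=W[l==i]; r=cv2.minAreaRect((q[:,:2]*1000).astype(np.float32)); print(nm,s[i,4],np.round(c[i]),np.round(q.mean(0)*1000,1),"rect",np.round(r[0],1),np.round(r[1],1),round(r[2],1))
p,d,K,E=load("top0.npz")
a=cv2.resize(p[170:295,120:340],None,fx=2.6,fy=2.6,interpolation=2); b=cv2.resize(p[175:295,340:480],None,fx=2,fy=2,interpolation=2)
o=np.zeros((a.shape[0]+b.shape[0],a.shape[1],3),np.uint8); o[:a.shape[0]]=a; o[a.shape[0]:,:b.shape[1]]=b
cv2.imwrite("pics/crop0.png",o[...,::-1])
E
```

```text
top table z nan
1571 [481. 166.] ztop 42.7 mid [ 661.9 -262.7] rect [ 664.5 -261.4] [80.7 49.6] 66.8 [131 113  68]
361 [423. 160.] ztop 35.2 mid [ 673.4 -142.3] rect [ 672.9 -146.6] [35.  13.5] 89.3 [142 147 148]
78 [198. 159.] ztop 56.1 mid [677.1 302.3] rect [677.  302.6] [ 3.1 23.7] 2.0 [67 71 70]
755 [148. 169.] ztop 40.7 mid [658.7 403.1] rect [658.1 403.8] [43.3 60.7] 0.4 [69 66 58]
751 [305. 164.] ztop 55.1 mid [661.5  92.6] rect [661.9  92.1] [  1.7 296.5] 3.9 [69 72 68]
430 [400. 208.] ztop 16.6 mid [574.7 -95. ] rect [574.  -97.7] [126.6  23.8] 3.2 [160 161 157]
5414 [285. 235.] ztop 17.2 mid [525.5 129. ] rect [525.6 129.2] [196. 148.] 12.7 [57 76 62]
417 [352. 213.] ztop 16.5 mid [569.7   1.6] rect [564.9  -0.6] [ 25.4 126.5] 77.1 [156 149 131]
5565 [169. 233.] ztop 17.4 mid [531.5 358.3] rect [531.6 358.4] [149.1 195.8] 84.0 [91 62 61]
192 [432. 193.] ztop 10.8 mid [ 603.9 -160.4] rect [ 604.2 -160.4] [32.1 32.6] 25.4 [167 173 174]
579 [458. 227.] ztop 36.8 mid [ 534.6 -204.1] rect [ 534.3 -204.1] [50.4 50.3] 13.5 [155 159 100]
313 [459. 271.] ztop 32.5 mid [ 447.3 -205.
[... 1907 characters left out ...]
 349.] [522.3 370.7  16.4] rect [532.  360.6] [147.8 197.2] 83.7
red 536 [219. 320.] [569.7 327.4   6.4] rect [567.3 328.3] [58.6 58.3] 33.9
red 1286 [207. 358.] [530.3 398.5   9.9] rect [535.  398.1] [ 43.1 149.1] 83.9
red 856 [246. 346.] [488.1 336.2   6.1] rect [486.9 336.8] [68.  67.4] 86.9
green 161 [261. 251.] [610.5 150.1  16.8] rect [612.1 147.2] [ 14.9 133.4] 11.3
green 344 [286. 250.] [573.6 110.7   6. ] rect [572.7 111.3] [56.  51.8] 33.5
green 395 [318. 264.] [493.6  99.7   5.9] rect [491.2 104.2] [47.9 67.2] 89.4
green 1035 [290. 279.] [516.4 166.3   9.4] rect [517.1 165.8] [147.2  40.5] 12.3
green 379 [308. 285.] [472.1 159.9  16.8] rect [489.1 180.7] [204.1  90. ] 43.7
  return _methods._mean(a, axis=axis, dtype=dtype,
  ret = ret.dtype.type(ret / rcount)
```

View pics/crop0.png

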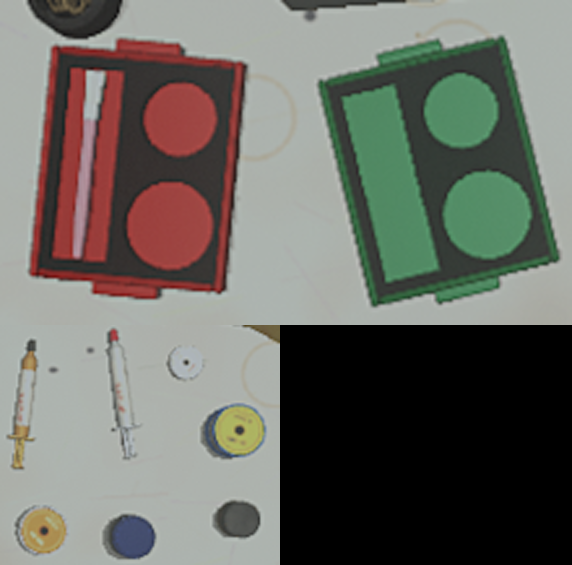

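The crop confirms the layout: in both trays the large well is nearer the robot and the slot is on the +y side. The two views agree to about 2 mm, and the heights match the text. I need to check the hose and other tall obstacles, plus the syringe angle, before moving.

```bash
python3 - <<'E'
from h import *
p,d,K,E=load("top0.npz"); W=cloud(d,K,E)
print("tall cells (x,y 5cm): zmax mm")
g={}
for q in W[(d>0)].reshape(-1,3):
    if .1<q[0]<.75 and -.65<q[1]<.5 and q[2]>.09: k=(round(q[0]*20)*5,round(q[1]*20)*5); g.setdefault(k,[]).append(q[2])
print({k:int(1000*max(v)) for k,v in sorted(g.items()) if len(v)>8})
for n in("top","scene"):
    p,d,K,E=load(n+"0.npz"); W=cloud(d,K,E)
    m=(d>0)&(W[...,0]>.49)&(W[...,0]<.64)&(abs(W[...,1])<.05)&(W[...,2]>.006)
    q=W[m][:,:2]*1000; c=q.mean(0); 
    vx,vy,x0,y0=cv2.fitLine(q.astype(np.float32),cv2.DIST_L1,0,.01,.01).ravel(); a=np.degrees(np.arctan(vy/vx))
    t=(q-[x0,y0])@[vx,vy]*np.sign(vx); o=np.array([x0,y0])+np.array([vx,vy])*np.sign(vx)*(t.max()+t.min())/2
    print(n,"syr angle",a,"centre",o,"len",np.ptp(t),"grasp",o+10*np.array([vx,vy])*np.sign(vx))
p,d,K,E=load("top0.npz")
R=E[:3,:3]; C=-R.T@E[:3,3]
for u,v in((307.3,252.7),(297.3,212.3)):
    r=R.T@np.array([(u-K[0,2])/K[0,0],(v-K[1,2])/K[1,1],1]); print("green wells",(C+r*(.005-C[2])/r[2])*1000)
E
```

```text
tall cells (x,y 5cm): zmax mm
{(20, -5): 433, (20, 0): 427, (20, 5): 410, (20, 10): 353, (25, -5): 440, (40, -50): 94, (45, -50): 98, (50, -50): 100, (55, -50): 94, (65, -40): 268, (65, -35): 171, (65, -5): 112, (65, 0): 114, (65, 5): 112, (65, 10): 112, (65, 15): 113, (65, 20): 111, (65, 25): 112, (70, -35): 141, (70, -30): 490, (70, -25): 537, (70, -20): 537, (70, -15): 537, (70, -10): 537, (70, -5): 537, (70, 0): 537, (70, 5): 537, (70, 10): 537, (70, 15): 538, (70, 20): 537, (70, 25): 536, (70, 30): 537, (70, 35): 537, (70, 40): 536, (75, -25): 537, (75, -20): 537, (75, -15): 538, (75, -10): 536, (75, -5): 537, (75, 0): 537, (75, 5): 537, (75, 10): 536, (75, 15): 537, (75, 20): 537, (75, 25): 537, (75, 30): 537, (75, 35): 536, (75, 40): 536, (75, 45): 221}
top syr angle -8.379048 centre [556.79336127   3.40697785] len 144.92543268997113 grasp [566.68661841   1.94976493]
scene syr angle -6.869542 centre [560.50984961   6.56776837] len 142.07957666824944 grasp [570.43805987   5.37167743]
green wells [489.62736948  91.31138088   5.        ]
green wells [570.7579089  109.79633122   5.        ]
```

>>> {"method": "servo_tool", "body": {"targets": [{"translation": [0.0555, -0.028, 0.012], "twist": [0, 0, 5], "grip": 0.072}, {"translation": [0.4555, -0.228, 0.1035], "twist": [0, 0, 16.5], "grip": 0.072}, {"translation": [0.4555, -0.228, 0.1035], "twist": [0, 0, 16.5], "grip": 0.072}, {"translation": [0.4555, -0.228, 0.1035], "twist": [0, 0, 16.5], "grip": 0.072}, {"translation": [0.4555, -0.228, 0.1035], "twist": [0, 0, 16.5], "grip": 0.072}, {"translation": [0.4555, -0.228, 0.1035], "twist": [0, 0, 16.5], "grip": 0.072}, {"translation": [0.4555, -0.228, 0.1035], "twist": [0, 0, 16.5], "grip": 0.072}, {"translation": [0.4555, -0.228, 0.1035], "twist": [0, 0, 16.5], "grip": 0.072}, {"translation": [0.4555, -0.228, 0.1035], "twist": [0, 0, 16.5], "grip": 0.072}, {"translation": [0.4555, -0.228, 0.1035], "twist": [0, 0, 16.5], "grip": 0.072}], "squeeze": 15}}

```text
t: 1.35
position: [0.5357, -0.2019, 0.3]
ee_rot: [1.0, 0.002, -0.001, -0.0]
contact_force: [-0.9, 0.2, -0.6]
opening: 0.766
grip_force: 0.0
```

```bash
cat >> h.py <<'E'
def wrist():
    from bench import eyes
    c=eyes.get_calibration("wrist"); p,d=eyes.capture("wrist"); return p,d,c["K"],c["extrinsics"]
def fcloud(d,K,E):
    v,u=np.mgrid[:d.shape[0],:d.shape[1]]; a=(u-K[0,2])/K[0,0]; b=(v-K[1,2])/K[1,1]; th=np.hypot(a,b)+1e-9
    t=np.tan(np.minimum(th,1.5))/th
    P=np.stack([a*t*d,b*t*d,d],-1); return (P-E[:3,3])@E[:3,:3]
def blob(W,d,x,y,zlo,zhi,r=.04):
    """rect of the points near (x,y) whose height is zlo..zhi"""
    m=(d>0)&(np.hypot(W[...,0]-x,W[...,1]-y)<r)&(W[...,2]>zlo)&(W[...,2]<zhi); q=W[m]*1000
    R=cv2.minAreaRect(q[:,:2].astype(np.float32)); return m.sum(),np.round(R[0],1),np.round(R[1],1),round(R[2],1),np.median(q[:,2]).round(1)
E
python3 - <<'E'
from h import *
p,d,K,E=wrist(); cv2.imwrite("pics/w1.png",p[...,::-1]); W=fcloud(d,K,E)
print(K,(d>0).mean())
for n,x,y,h in(("yellow",.535,-.203,.034),("amberj",.447,-.2045,.031),("flux",.433,-.097,.043)):
    print(n,blob(W,d,x,y,h-.006,h+.006))
E
```

```text
[[371.64829954   0.         315.85559874]
 [  0.         371.64829954 242.85783105]
 [  0.           0.           1.        ]] 0.9877669270833334
yellow (np.int64(4122), array([ 533.3, -203.3]), array([51.5, 50.6]), 13.5, np.float64(35.4))
amberj (np.int64(810), array([ 456.1, -205.1]), array([17.8, 35. ]), 0.2, np.float64(31.2))
flux (np.int64(0), array([0., 0.]), array([0., 0.]), 0.0, np.float64(nan))
  return _methods._mean(a, axis=axis, dtype=dtype,
  ret = ret.dtype.type(ret / rcount)
```

View pics/w1.png

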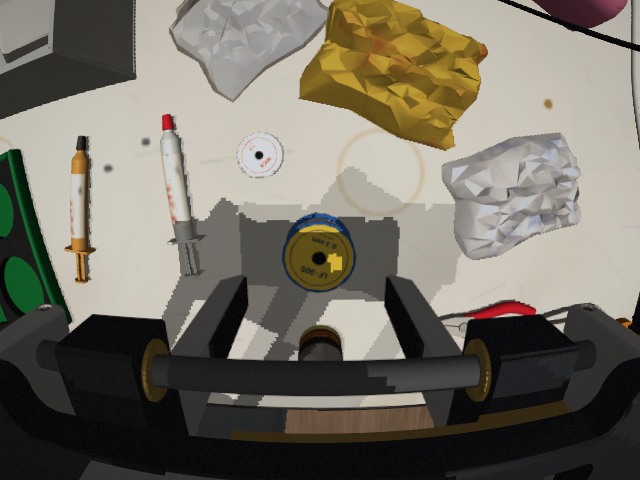

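The yellow spool sits at (320,255), centred between the open fingers. Its measured centre is (534,-203) with the top at 35, so I'm going down to grasp it.

>>> {"method": "servo_tool", "body": {"targets": [{"translation": [-0.001, 0.001, 0.05], "twist": [0, 0, 0], "grip": 0.072}, {"translation": [-0.001, 0.001, 0.084], "twist": [0, 0, 0], "grip": 0.072}, {"translation": [-0.001, 0.001, 0.084], "twist": [0, 0, 0], "grip": 0.072}, {"translation": [-0.001, 0.001, 0.084], "twist": [0, 0, 0], "grip": 0.04}, {"translation": [-0.001, 0.001, 0.084], "twist": [0, 0, 0], "grip": 0.04}, {"translation": [-0.001, 0.001, 0.084], "twist": [0, 0, 0], "grip": 0.04}, {"translation": [-0.001, 0.001, 0.084], "twist": [0, 0, 0], "grip": 0.04}, {"translation": [-0.001, 0.001, 0.084], "twist": [0, 0, 0], "grip": 0.04}], "squeeze": 15}}

```text
t: 2.4
position: [0.5351, -0.2049, 0.2193]
ee_rot: [1.0, 0.0, 0.001, 0.001]
contact_force: [-0.5, 0.3, 7.4]
opening: 0.547
grip_force: 15.0
```

>>> {"method": "servo_tool", "body": {"targets": [{"translation": [0, 0, -0.05], "twist": [0, 0, 0], "grip": 0.04}, {"translation": [0, 0, -0.084], "twist": [0, 0, 0], "grip": 0.04}, {"translation": [0, 0, -0.084], "twist": [0, 0, 0], "grip": 0.04}, {"translation": [0, 0, -0.084], "twist": [0, 0, 0], "grip": 0.04}]}}

```text
t: 2.9
position: [0.5337, -0.2041, 0.2999]
ee_rot: [1.0, -0.0, -0.001, -0.0]
contact_force: [-0.0, -0.5, -1.6]
opening: 0.546
grip_force: 15.0
```

>>> {"method": "servo_tool", "body": {"targets": [{"translation": [-0.043, -0.297, 0], "twist": [0, 0, 0], "grip": 0.04}, {"translation": [-0.043, -0.297, 0], "twist": [0, 0, 0], "grip": 0.04}, {"translation": [-0.043, -0.297, 0], "twist": [0, 0, 0], "grip": 0.04}, {"translation": [-0.043, -0.297, 0], "twist": [0, 0, 0], "grip": 0.04}, {"translation": [-0.043, -0.297, 0], "twist": [0, 0, 0], "grip": 0.04}, {"translation": [-0.043, -0.297, 0], "twist": [0, 0, 0], "grip": 0.04}, {"translation": [-0.043, -0.297, 0], "twist": [0, 0, 0], "grip": 0.04}]}}

```text
t: 3.78
position: [0.4907, 0.0924, 0.2995]
ee_rot: [1.0, 0.0, -0.002, 0.0]
contact_force: [1.0, 0.4, -1.7]
opening: 0.545
grip_force: 15.0
```

```bash
python3 - <<'E'
from h import *
from bench import manip
print(manip.state()["position"])
p,d,K,E=wrist(); cv2.imwrite("pics/w2.png",p[...,::-1]); W=fcloud(d,K,E)
hsv=cv2.cvtColor(p,cv2.COLOR_RGB2HSV)
m=((hsv[...,0]>50)&(hsv[...,0]<85)&(hsv[...,1]>110)&(hsv[...,2]>40)&(d>0)).astype(np.uint8)
k,l,s,c=cv2.connectedComponentsWithStats(m)
for i in range(1,k):
    if s[i,4]>300:
        q=W[l==i]*1000; R=cv2.minAreaRect(q[:,:2].astype(np.float32)); print(s[i,4],np.round(c[i]),np.round(R[0],1),np.round(R[1],1),round(R[2],1),np.median(q[:,2]).round(1))
print("held",blob(W,d,.492,.093,.08,.14,.05))
E
```

```text
[0.49071411 0.09239989 0.29952977]
5707 [259. 146.] [529.2 131.4] [184.7 147.1] 13.0 17.3
4884 [289. 138.] [570.3 112.2] [57.7 57.4] 48.4 6.1
8900 [214. 202.] [517.9 159.5] [146.3  59.7] 13.0 9.8
3143 [313. 227.] [501.2  94.5] [46.6 66.4] 2.3 6.1
held (np.int64(11381), array([492.7,  88.6]), array([55.7, 63.9]), 32.2, np.float64(115.6))
```

View pics/w2.png

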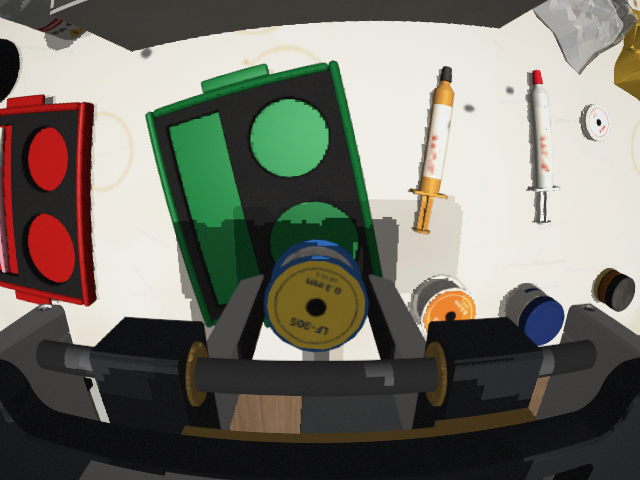

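The held spool is above the large well, level, with the well's centre at about (491,94). Lowering and releasing.

>>> {"method": "servo_tool", "body": {"targets": [{"translation": [0, -0.0015, 0.05], "twist": [0, 0, 0], "grip": 0.04}, {"translation": [0, -0.0015, 0.073], "twist": [0, 0, 0], "grip": 0.04}, {"translation": [0, -0.0015, 0.075], "twist": [0, 0, 0], "grip": 0.04}, {"translation": [0, -0.0015, 0.075], "twist": [0, 0, 0], "grip": 0.04}]}}

```text
t: 4.32
position: [0.4918, 0.0931, 0.2265]
ee_rot: [1.0, -0.001, 0.0, 0.0]
contact_force: [0.0, -1.0, -1.0]
opening: 0.547
grip_force: 15.0
```

>>> {"method": "servo_tool", "body": {"targets": [{"translation": [0, 0, 0.001], "twist": [0, 0, 0], "grip": 0.04}, {"translation": [0, 0, 0.001], "twist": [0, 0, 0], "grip": 0.07}, {"translation": [0, 0, 0.001], "twist": [0, 0, 0], "grip": 0.07}, {"translation": [0, 0, 0.001], "twist": [0, 0, 0], "grip": 0.07}, {"translation": [0, 0, -0.03], "twist": [0, 0, 0], "grip": 0.07}, {"translation": [0, 0, -0.075], "twist": [0, 0, 0], "grip": 0.07}, {"translation": [0, 0, -0.075], "twist": [0, 0, 0], "grip": 0.07}]}}

```text
t: 5.2
position: [0.4932, 0.0942, 0.3052]
ee_rot: [1.0, 0.0, 0.005, -0.0]
contact_force: [-0.1, -0.3, -0.2]
opening: 0.743
grip_force: 0.0
```

```bash
python3 - <<'E'
from h import *
from bench import manip
print(manip.state()["position"])
p,d,K,E=wrist(); cv2.imwrite("pics/w3.png",p[...,::-1]); W=fcloud(d,K,E)
print("yellow",blob(W,d,.491,.094,.03,.05))
print("orange",blob(W,d,.44,-.012,.024,.036))
E
```

```text
[0.4931894  0.09421969 0.30523957]
yellow (np.int64(4084), array([490. ,  94.1]), array([50.9, 51.5]), 79.7, np.float64(40.4))
orange (np.int64(1472), array([444.1, -17.7]), array([47.6, 31.8]), 37.5, np.float64(31.4))
```

The yellow spool is seated at (490,94), with its top at 40 (floor 5 plus height 34, plus about 1 of bias). Next is the orange spool.

>>> {"method": "servo_tool", "body": {"targets": [{"translation": [-0.051, 0.1065, 0], "twist": [0, 0, 0], "grip": 0.068}, {"translation": [-0.051, 0.1065, 0], "twist": [0, 0, 0], "grip": 0.068}, {"translation": [-0.051, 0.1065, 0], "twist": [0, 0, 0], "grip": 0.068}, {"translation": [-0.051, 0.1065, 0.05], "twist": [0, 0, 0], "grip": 0.068}, {"translation": [-0.051, 0.1065, 0.083], "twist": [0, 0, 0], "grip": 0.068}, {"translation": [-0.051, 0.1065, 0.083], "twist": [0, 0, 0], "grip": 0.068}, {"translation": [-0.051, 0.1065, 0.083], "twist": [0, 0, 0], "grip": 0.04}, {"translation": [-0.051, 0.1065, 0.083], "twist": [0, 0, 0], "grip": 0.04}, {"translation": [-0.051, 0.1065, 0.083], "twist": [0, 0, 0], "grip": 0.04}, {"translation": [-0.051, 0.1065, 0.083], "twist": [0, 0, 0], "grip": 0.04}]}}

```text
t: 6.5
position: [0.4412, -0.0124, 0.2195]
ee_rot: [1.0, -0.0, 0.002, 0.0]
contact_force: [0.5, 2.1, 5.3]
opening: 0.497
grip_force: 15.0
```

>>> {"method": "servo_tool", "body": {"targets": [{"translation": [0, 0, -0.05], "twist": [0, 0, 0], "grip": 0.04}, {"translation": [0, 0, -0.083], "twist": [0, 0, 0], "grip": 0.04}, {"translation": [0, 0, -0.083], "twist": [0, 0, 0], "grip": 0.04}, {"translation": [0.047, -0.347, -0.083], "twist": [0, 0, 0], "grip": 0.04}, {"translation": [0.047, -0.347, -0.083], "twist": [0, 0, 0], "grip": 0.04}, {"translation": [0.047, -0.347, -0.083], "twist": [0, 0, 0], "grip": 0.04}, {"translation": [0.047, -0.347, -0.083], "twist": [0, 0, 0], "grip": 0.04}, {"translation": [0.047, -0.347, -0.083], "twist": [0, 0, 0], "grip": 0.04}, {"translation": [0.047, -0.347, -0.083], "twist": [0, 0, 0], "grip": 0.04}, {"translation": [0.047, -0.347, -0.083], "twist": [0, 0, 0], "grip": 0.04}]}}

```text
t: 7.75
position: [0.4864, 0.3366, 0.2984]
ee_rot: [1.0, 0.002, -0.002, 0.001]
contact_force: [0.3, -0.3, -2.0]
opening: 0.503
grip_force: 15.0
```

```bash
python3 - <<'E'
from h import *
from bench import manip
print(manip.state()["position"])
p,d,K,E=wrist(); cv2.imwrite("pics/w4.png",p[...,::-1]); W=fcloud(d,K,E)
hsv=cv2.cvtColor(p,cv2.COLOR_RGB2HSV)
m=(((hsv[...,0]<5)|(hsv[...,0]>174))&(hsv[...,1]>110)&(hsv[...,2]>40)&(d>0)).astype(np.uint8)
k,l,s,c=cv2.connectedComponentsWithStats(m)
for i in range(1,k):
    if s[i,4]>300:
        q=W[l==i]*1000; R=cv2.minAreaRect(q[:,:2].astype(np.float32)); print(s[i,4],np.round(c[i]),np.round(R[0],1),np.round(R[1],1),round(R[2],1),np.median(q[:,2]).round(1))
E
```

```text
[0.48638664 0.33657315 0.29843215]
6540 [286. 139.] [532.9 359.8] [152.7 191.3] 86.1 17.2
7893 [234. 180.] [534.2 397.7] [ 43.2 146.9] 84.0 9.8
4991 [328. 135.] [568.1 328.1] [57.6 57.7] 0.6 6.0
3621 [316. 229.] [495.4 336.6] [66.8 50.2] 89.7 6.1
```

View pics/w4.png

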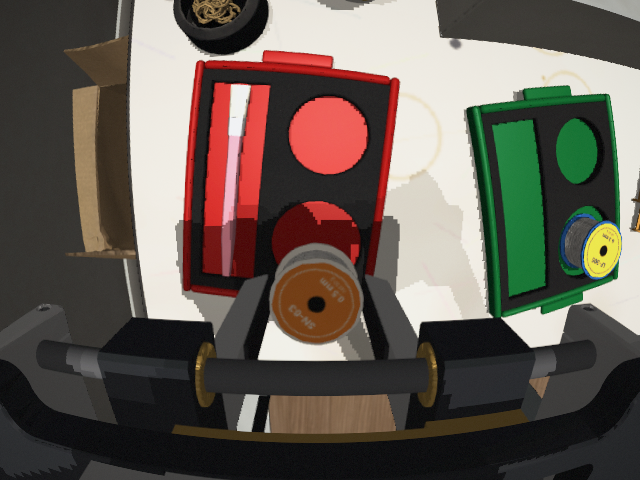

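The orange spool is held level over the red large well (centre about (487,336)), and the yellow spool stands in its own well at right. Lowering and releasing.

>>> {"method": "servo_tool", "body": {"targets": [{"translation": [0, 0, 0.05], "twist": [0, 0, 0], "grip": 0.04}, {"translation": [0, 0, 0.074], "twist": [0, 0, 0], "grip": 0.04}, {"translation": [0, 0, 0.076], "twist": [0, 0, 0], "grip": 0.04}, {"translation": [0, 0, 0.076], "twist": [0, 0, 0], "grip": 0.04}, {"translation": [0, 0, 0.076], "twist": [0, 0, 0], "grip": 0.066}, {"translation": [0, 0, 0.076], "twist": [0, 0, 0], "grip": 0.066}, {"translation": [0, 0, 0.076], "twist": [0, 0, 0], "grip": 0.066}, {"translation": [0, 0, 0.04], "twist": [0, 0, 0], "grip": 0.066}, {"translation": [0, 0, 0], "twist": [0, 0, 0], "grip": 0.066}, {"translation": [0, 0, 0], "twist": [0, 0, 0], "grip": 0.066}]}}

```text
t: 9.05
position: [0.4889, 0.3355, 0.3057]
ee_rot: [1.0, 0.0, 0.004, -0.002]
contact_force: [0.3, 0.0, -0.2]
opening: 0.706
grip_force: 0.0
```

```bash
python3 - <<'E'
from h import *
from bench import manip
print(manip.state()["position"])
p,d,K,E=wrist(); W=fcloud(d,K,E)
print("orange",blob(W,d,.487,.336,.026,.046))
E
```

```text
[0.488898   0.33549116 0.30565358]
orange (np.int64(3371), array([484.6, 334.1]), array([47.4, 47.2]), 21.7, np.float64(36.4))
```

>>> {"method": "servo_tool", "body": {"targets": [{"translation": [-0.054, 0.432, 0], "twist": [0, 0, 0], "grip": 0.062}, {"translation": [-0.054, 0.432, 0], "twist": [0, 0, 0], "grip": 0.062}, {"translation": [-0.054, 0.432, 0], "twist": [0, 0, 0], "grip": 0.062}, {"translation": [-0.054, 0.432, 0], "twist": [0, 0, 0], "grip": 0.062}, {"translation": [-0.054, 0.432, 0], "twist": [0, 0, 0], "grip": 0.062}, {"translation": [-0.054, 0.432, 0], "twist": [0, 0, 0], "grip": 0.062}, {"translation": [-0.054, 0.432, 0], "twist": [0, 0, 0], "grip": 0.062}, {"translation": [-0.054, 0.432, 0], "twist": [0, 0, 0], "grip": 0.062}, {"translation": [-0.054, 0.432, 0], "twist": [0, 0, 0], "grip": 0.062}]}}

```text
t: 10.22
position: [0.4326, -0.097, 0.2999]
ee_rot: [1.0, -0.001, -0.001, -0.001]
contact_force: [0.1, 0.5, 0.1]
opening: 0.654
grip_force: 0.0
```

```bash
python3 - <<'E'
from h import *
from bench import manip
print(manip.state()["position"])
p,d,K,E=wrist(); W=fcloud(d,K,E)
print("flux",blob(W,d,.433,-.097,.036,.05))
E
```

```text
[ 0.43264144 -0.09700066  0.29988966]
flux (np.int64(3030), array([432.1, -97.1]), array([41.6, 41.7]), 88.9, np.float64(43.2))
```

>>> {"method": "servo_tool", "body": {"targets": [{"translation": [0, 0, 0.05], "twist": [0, 0, 0], "grip": 0.062}, {"translation": [0, 0, 0.083], "twist": [0, 0, 0], "grip": 0.062}, {"translation": [0, 0, 0.083], "twist": [0, 0, 0], "grip": 0.062}, {"translation": [0, 0, 0.083], "twist": [0, 0, 0], "grip": 0.034}, {"translation": [0, 0, 0.083], "twist": [0, 0, 0], "grip": 0.034}, {"translation": [0, 0, 0.083], "twist": [0, 0, 0], "grip": 0.034}, {"translation": [0, 0, 0.083], "twist": [0, 0, 0], "grip": 0.034}, {"translation": [0, 0, 0.05], "twist": [0, 0, 0], "grip": 0.034}, {"translation": [0, 0, 0], "twist": [0, 0, 0], "grip": 0.034}, {"translation": [0, 0, 0], "twist": [0, 0, 0], "grip": 0.034}]}}

```text
t: 11.52
position: [0.435, -0.0984, 0.3053]
ee_rot: [1.0, -0.0, 0.005, 0.002]
contact_force: [0.6, -0.4, -0.5]
opening: 0.447
grip_force: 15.0
```

>>> {"method": "servo_tool", "body": {"targets": [{"translation": [0.135, -0.4245, 0], "twist": [0, 0, 0], "grip": 0.034}, {"translation": [0.135, -0.4245, 0], "twist": [0, 0, 0], "grip": 0.034}, {"translation": [0.135, -0.4245, 0], "twist": [0, 0, 0], "grip": 0.034}, {"translation": [0.135, -0.4245, 0], "twist": [0, 0, 0], "grip": 0.034}, {"translation": [0.135, -0.4245, 0], "twist": [0, 0, 0], "grip": 0.034}, {"translation": [0.135, -0.4245, 0], "twist": [0, 0, 0], "grip": 0.034}, {"translation": [0.135, -0.4245, 0], "twist": [0, 0, 0], "grip": 0.034}, {"translation": [0.135, -0.4245, 0], "twist": [0, 0, 0], "grip": 0.034}, {"translation": [0.135, -0.4245, 0], "twist": [0, 0, 0], "grip": 0.034}]}}

```text
t: 12.65
position: [0.5677, 0.3268, 0.2993]
ee_rot: [1.0, 0.0, -0.001, 0.001]
contact_force: [0.8, 0.7, -1.9]
opening: 0.443
grip_force: 15.0
```

>>> {"method": "servo_tool", "body": {"targets": [{"translation": [0, 0, 0.05], "twist": [0, 0, 0], "grip": 0.034}, {"translation": [0, 0, 0.074], "twist": [0, 0, 0], "grip": 0.034}, {"translation": [0, 0, 0.076], "twist": [0, 0, 0], "grip": 0.034}, {"translation": [0, 0, 0.076], "twist": [0, 0, 0], "grip": 0.034}, {"translation": [0, 0, 0.076], "twist": [0, 0, 0], "grip": 0.06}, {"translation": [0, 0, 0.076], "twist": [0, 0, 0], "grip": 0.06}, {"translation": [0, 0, 0.076], "twist": [0, 0, 0], "grip": 0.06}, {"translation": [0, 0, 0.04], "twist": [0, 0, 0], "grip": 0.06}, {"translation": [0, 0, 0], "twist": [0, 0, 0], "grip": 0.06}, {"translation": [0, 0, 0], "twist": [0, 0, 0], "grip": 0.06}]}}

```text
t: 13.9
position: [0.5699, 0.3279, 0.3061]
ee_rot: [1.0, 0.0, 0.004, -0.002]
contact_force: [0.3, -0.5, -0.2]
opening: 0.636
grip_force: 0.0
```

```bash
python3 - <<'E'
from h import *
from bench import manip
print(manip.state()["position"])
p,d,K,E=wrist(); W=fcloud(d,K,E)
print("flux",blob(W,d,.568,.327,.03,.06))
E
```

```text
[0.5699255  0.32790615 0.30609653]
flux (np.int64(3073), array([566.1, 326.2]), array([41. , 42.2]), 87.7, np.float64(48.2))
```

The flux jar is seated: top at 48, at (566,326). Amber jar next.

>>> {"method": "servo_tool", "body": {"targets": [{"translation": [-0.121, 0.532, 0], "twist": [0, 0, 0], "grip": 0.056}, {"translation": [-0.121, 0.532, 0], "twist": [0, 0, 0], "grip": 0.056}, {"translation": [-0.121, 0.532, 0], "twist": [0, 0, 0], "grip": 0.056}, {"translation": [-0.121, 0.532, 0], "twist": [0, 0, 0], "grip": 0.056}, {"translation": [-0.121, 0.532, 0], "twist": [0, 0, 0], "grip": 0.056}, {"translation": [-0.121, 0.532, 0], "twist": [0, 0, 0], "grip": 0.056}, {"translation": [-0.121, 0.532, 0], "twist": [0, 0, 0], "grip": 0.056}, {"translation": [-0.121, 0.532, 0], "twist": [0, 0, 0], "grip": 0.056}, {"translation": [-0.121, 0.532, 0], "twist": [0, 0, 0], "grip": 0.056}, {"translation": [-0.121, 0.532, 0], "twist": [0, 0, 0], "grip": 0.056}]}}

```text
t: 15.2
position: [0.446, -0.2072, 0.2997]
ee_rot: [1.0, -0.003, -0.001, -0.001]
contact_force: [-0.2, 0.8, -0.4]
opening: 0.596
grip_force: 0.0
```

```bash
python3 - <<'E'
from h import *
from bench import manip
print(manip.state()["position"])
p,d,K,E=wrist(); W=fcloud(d,K,E)
print("amberj",blob(W,d,.447,-.2045,.025,.04))
E
```

```text
[ 0.44602275 -0.20724314  0.29967888]
amberj (np.int64(2055), array([ 446.7, -205. ]), array([35.8, 35.6]), 48.4, np.float64(31.2))
```

>>> {"method": "servo_tool", "body": {"targets": [{"translation": [0, 0, 0.05], "twist": [0, 0, 0], "grip": 0.056}, {"translation": [0, 0, 0.083], "twist": [0, 0, 0], "grip": 0.056}, {"translation": [0, 0, 0.083], "twist": [0, 0, 0], "grip": 0.056}, {"translation": [0, 0, 0.083], "twist": [0, 0, 0], "grip": 0.028}, {"translation": [0, 0, 0.083], "twist": [0, 0, 0], "grip": 0.028}, {"translation": [0, 0, 0.083], "twist": [0, 0, 0], "grip": 0.028}, {"translation": [0, 0, 0.083], "twist": [0, 0, 0], "grip": 0.028}, {"translation": [0, 0, 0.05], "twist": [0, 0, 0], "grip": 0.028}, {"translation": [0, 0, 0], "twist": [0, 0, 0], "grip": 0.028}, {"translation": [0, 0, 0], "twist": [0, 0, 0], "grip": 0.028}]}}

```text
t: 16.5
position: [0.4488, -0.2061, 0.3055]
ee_rot: [1.0, -0.0, 0.004, 0.003]
contact_force: [0.4, -0.5, -0.1]
opening: 0.382
grip_force: 15.0
```

>>> {"method": "servo_tool", "body": {"targets": [{"translation": [0.124, -0.3165, 0], "twist": [0, 0, 0], "grip": 0.028}, {"translation": [0.124, -0.3165, 0], "twist": [0, 0, 0], "grip": 0.028}, {"translation": [0.124, -0.3165, 0], "twist": [0, 0, 0], "grip": 0.028}, {"translation": [0.124, -0.3165, 0], "twist": [0, 0, 0], "grip": 0.028}, {"translation": [0.124, -0.3165, 0], "twist": [0, 0, 0], "grip": 0.028}, {"translation": [0.124, -0.3165, 0], "twist": [0, 0, 0], "grip": 0.028}, {"translation": [0.124, -0.3165, 0], "twist": [0, 0, 0], "grip": 0.028}, {"translation": [0.124, -0.3165, 0], "twist": [0, 0, 0], "grip": 0.028}]}}

```text
t: 17.5
position: [0.5706, 0.1108, 0.2999]
ee_rot: [1.0, -0.0, -0.001, 0.0]
contact_force: [-0.1, -0.3, -0.9]
opening: 0.382
grip_force: 15.0
```

>>> {"method": "servo_tool", "body": {"targets": [{"translation": [0, 0, 0.05], "twist": [0, 0, 0], "grip": 0.028}, {"translation": [0, 0, 0.074], "twist": [0, 0, 0], "grip": 0.028}, {"translation": [0, 0, 0.076], "twist": [0, 0, 0], "grip": 0.028}, {"translation": [0, 0, 0.076], "twist": [0, 0, 0], "grip": 0.028}, {"translation": [0, 0, 0.076], "twist": [0, 0, 0], "grip": 0.054}, {"translation": [0, 0, 0.076], "twist": [0, 0, 0], "grip": 0.054}, {"translation": [0, 0, 0.076], "twist": [0, 0, 0], "grip": 0.054}, {"translation": [0, 0, 0.04], "twist": [0, 0, 0], "grip": 0.054}, {"translation": [0, 0, 0], "twist": [0, 0, 0], "grip": 0.054}, {"translation": [0, 0, 0], "twist": [0, 0, 0], "grip": 0.054}]}}

```text
t: 18.75
position: [0.5731, 0.1118, 0.3055]
ee_rot: [1.0, 0.0, 0.004, -0.0]
contact_force: [0.3, -0.5, 0.8]
opening: 0.575
grip_force: 0.0
```

```bash
python3 - <<'E'
from h import *
p,d,K,E=wrist(); W=fcloud(d,K,E)
print("amberj",blob(W,d,.571,.112,.025,.05))
E
```

```text
amberj (np.int64(2070), array([569.9, 111. ]), array([35.7, 35.8]), 67.6, np.float64(36.2))
```

The amber jar is seated: top at 36. Now the syringe.

>>> {"method": "servo_tool", "body": {"targets": [{"translation": [0.002, 0.109, 0], "twist": [0, 0, 7], "grip": 0.04}, {"translation": [0.002, 0.109, 0], "twist": [0, 0, 7], "grip": 0.04}, {"translation": [0.002, 0.109, 0], "twist": [0, 0, 7], "grip": 0.04}, {"translation": [0.002, 0.109, 0], "twist": [0, 0, 7], "grip": 0.04}, {"translation": [0.002, 0.109, 0], "twist": [0, 0, 7], "grip": 0.04}, {"translation": [0.002, 0.109, 0], "twist": [0, 0, 7], "grip": 0.04}]}}

```text
t: 19.55
position: [0.5732, 0.0037, 0.3009]
ee_rot: [0.998, -0.06, -0.0, -0.0]
contact_force: [0.5, 1.4, -0.2]
opening: 0.426
grip_force: 0.0
```

```bash
python3 - <<'E'
from h import *
from bench import manip
print(manip.state()["position"])
p,d,K,E=wrist(); W=fcloud(d,K,E); cv2.imwrite("pics/w5.png",p[...,::-1])
x,y,z=np.moveaxis(W,-1,0)
m=(d>0)&(x>.54)&(x<.622)&(abs(y-.004)<.03)&(z>.008)&(z<.03)
q=W[m]*1000; vx,vy,x0,y0=cv2.fitLine(q[:,:2].astype(np.float32),cv2.DIST_L1,0,.01,.01).ravel()
print("barrel line: slope deg",np.degrees(np.arctan(vy/vx)),"y at x=575",y0+vy/vx*(575-x0),"x range",q[:,0].min(),q[:,0].max(),"ztop",np.percentile(q[:,2],95))
E
```

```text
[0.57317914 0.00372719 0.30090967]
barrel line: slope deg -7.8083625 y at x=575 1.3508914 x range 540.020952798886 621.9852585368086 ztop 17.221162437498467
```

View pics/w5.png

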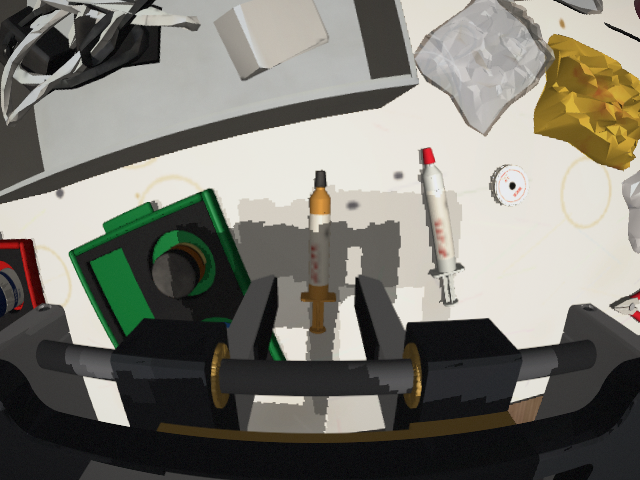

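The amber syringe lies between the fingers, with its cap at (320,171) and plunger end at (317,331), and its line agrees with the tool. Grasping it low.

>>> {"method": "servo_tool", "body": {"targets": [{"translation": [0.0015, 0.0015, 0.05], "twist": [0, 0, 0.5], "grip": 0.04}, {"translation": [0.0015, 0.0015, 0.09], "twist": [0, 0, 0.5], "grip": 0.04}, {"translation": [0.0015, 0.0015, 0.0965], "twist": [0, 0, 0.5], "grip": 0.04}, {"translation": [0.0015, 0.0015, 0.0965], "twist": [0, 0, 0.5], "grip": 0.04}, {"translation": [0.0015, 0.0015, 0.0965], "twist": [0, 0, 0.5], "grip": 0.005}, {"translation": [0.0015, 0.0015, 0.0965], "twist": [0, 0, 0.5], "grip": 0.005}, {"translation": [0.0015, 0.0015, 0.0965], "twist": [0, 0, 0.5], "grip": 0.005}, {"translation": [0.0015, 0.0015, 0.0965], "twist": [0, 0, 0.5], "grip": 0.005}], "squeeze": 10}}

```text
t: 20.6
position: [0.5752, 0.0008, 0.2059]
ee_rot: [0.998, -0.066, 0.001, 0.0]
contact_force: [-1.0, -0.1, 5.3]
opening: 0.164
grip_force: 10.0
```

>>> {"method": "servo_tool", "body": {"targets": [{"translation": [0, 0, -0.03], "twist": [0, 0, 0], "grip": 0.005}, {"translation": [0, 0, -0.09], "twist": [0, 0, 0], "grip": 0.005}, {"translation": [0, 0, -0.0965], "twist": [0, 0, 0], "grip": 0.005}, {"translation": [0, 0, -0.0965], "twist": [0, 0, 0], "grip": 0.005}]}}

```text
t: 21.1
position: [0.5745, 0.0009, 0.3014]
ee_rot: [0.998, -0.065, 0.0, 0.0]
contact_force: [-1.1, 0.8, -0.4]
opening: 0.164
grip_force: 10.0
```

```bash
python3 - <<'E'
from h import *
from bench import manip
print(manip.state()["position"])
p,d,K,E=wrist(); W=fcloud(d,K,E); cv2.imwrite("pics/w6.png",p[...,::-1])
E
```

```text
[0.57450931 0.00087788 0.30142578]
```

View pics/w6.png

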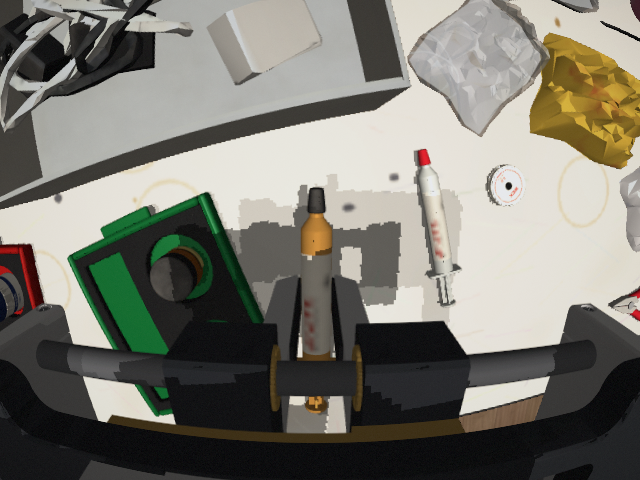

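>>> {"method": "servo_tool", "body": {"targets": [{"translation": [-0.069, -0.16, 0], "twist": [0, 0, -20.3], "grip": 0.005}, {"translation": [-0.069, -0.16, 0], "twist": [0, 0, -20.3], "grip": 0.005}, {"translation": [-0.069, -0.16, 0], "twist": [0, 0, -20.3], "grip": 0.005}, {"translation": [-0.069, -0.16, 0], "twist": [0, 0, -20.3], "grip": 0.005}, {"translation": [-0.069, -0.16, 0], "twist": [0, 0, -20.3], "grip": 0.005}, {"translation": [-0.069, -0.16, 0], "twist": [0, 0, -20.3], "grip": 0.005}, {"translation": [-0.069, -0.16, 0], "twist": [0, 0, -20.3], "grip": 0.005}]}}

```text
t: 22.02
position: [0.5275, 0.1674, 0.3009]
ee_rot: [0.994, 0.11, -0.0, 0.0]
contact_force: [-0.3, -0.5, 0.6]
opening: 0.164
grip_force: 10.0
```

```bash
python3 - <<'E'
from h import *
from bench import manip
print(manip.state()["position"],manip.state()["ee_rot"])
p,d,K,E=wrist(); cv2.imwrite("pics/w7.png",p[...,::-1])
E
```

```text
[0.527469   0.16735943 0.30086918] [ 9.93888044e-01  1.10392497e-01 -2.18602990e-04  6.73145121e-05]
```

View pics/w7.png

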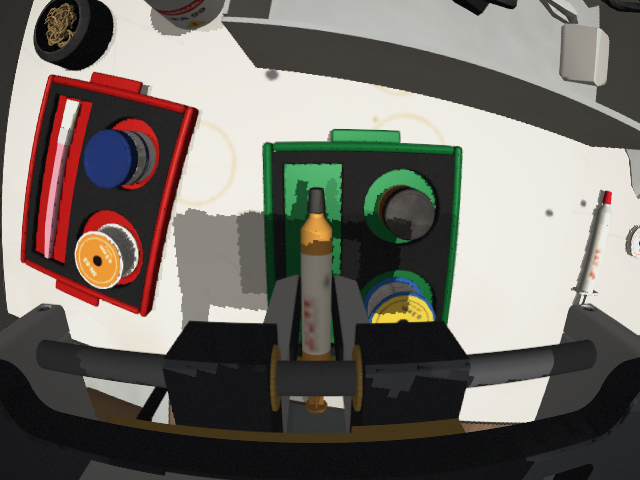

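The syringe is aligned over the slot and all four other items stand in their wells. Lowering and releasing.

>>> {"method": "servo_tool", "body": {"targets": [{"translation": [0, 0, 0.05], "twist": [0, 0, 0], "grip": 0.005}, {"translation": [0, 0, 0.08], "twist": [0, 0, 0], "grip": 0.005}, {"translation": [0, 0, 0.085], "twist": [0, 0, 0], "grip": 0.005}, {"translation": [0, 0, 0.085], "twist": [0, 0, 0], "grip": 0.005}, {"translation": [0, 0, 0.085], "twist": [0, 0, 0], "grip": 0.032}, {"translation": [0, 0, 0.085], "twist": [0, 0, 0], "grip": 0.032}, {"translation": [0, 0, 0.085], "twist": [0, 0, 0], "grip": 0.032}, {"translation": [0, 0, 0.05], "twist": [0, 0, 0], "grip": 0.032}, {"translation": [0, 0, -0.05], "twist": [0, 0, 0], "grip": 0.032}, {"translation": [0, 0, -0.05], "twist": [0, 0, 0], "grip": 0.032}]}}

```text
t: 23.32
position: [0.5277, 0.1687, 0.3546]
ee_rot: [0.994, 0.111, 0.002, -0.0]
contact_force: [0.7, 0.8, 0.9]
opening: 0.342
grip_force: 0.0
```

>>> {"method": "servo_tool", "body": {"targets": [{"translation": [-0.13, 0.06, -0.06], "twist": [0, 0, 0], "grip": 0.032}, {"translation": [-0.13, 0.1, -0.06], "twist": [0, 0, 0], "grip": 0.032}, {"translation": [-0.13, 0.26, -0.06], "twist": [0, 0, 0], "grip": 0.032}, {"translation": [-0.13, 0.26, -0.06], "twist": [0, 0, 0], "grip": 0.032}, {"translation": [-0.13, 0.26, -0.06], "twist": [0, 0, 0], "grip": 0.032}, {"translation": [-0.13, 0.26, -0.06], "twist": [0, 0, 0], "grip": 0.032}, {"translation": [-0.13, 0.26, -0.06], "twist": [0, 0, 0], "grip": 0.032}]}}

```text
t: 24.2
position: [0.4577, -0.1141, 0.4111]
ee_rot: [0.994, 0.111, -0.0, -0.0]
contact_force: [0.2, 0.8, -0.4]
opening: 0.339
grip_force: 0.0
```

```bash
python3 - <<'E'
from h import *
from bench import eyes
o=[]
for n in("top","scene"):
    p,d=eyes.capture(n); c=eyes.get_calibration(n); W=cloud(d,c["K"],c["extrinsics"])
    for nm,x,y,a,b in(("orange",.487,.336,.026,.046),("flux",.568,.327,.035,.06),("yellow",.491,.094,.03,.05),("amberj",.571,.112,.027,.05),("syr",.5175,.1665,.018,.04)):
        try: print(n,nm,blob(W,d,x,y,a,b,.07 if nm=="syr" else .035))
        except Exception as e: print(n,nm,"hidden")
    o.append(cv2.resize(p[160:300,120:440] if n=="top" else p[160:410,140:460],(640,280) if n=="top" else (400,312)))
q=np.zeros((592,640,3),np.uint8); q[:280]=o[0]; q[280:,:400]=o[1]; cv2.imwrite("pics/end.png",q[...,::-1])
E
```

```text
top orange (np.int64(471), array([485.9, 332.6]), array([45.3, 46.6]), 87.3, np.float64(35.0))
top flux (np.int64(399), array([566.6, 324.6]), array([41.3, 41.4]), 53.9, np.float64(46.7))
top yellow (np.int64(557), array([491.4,  92.8]), array([49.2, 50.7]), 43.8, np.float64(39.3))
top amberj (np.int64(275), array([570.8, 109.4]), array([35.1, 35.1]), 88.4, np.float64(35.0))
top syr (np.int64(587), array([521.5, 150.3]), array([126.6, 102. ]), 13.1, np.float64(23.5))
scene orange (np.int64(481), array([486.1, 334. ]), array([47.1, 47.3]), 46.9, np.float64(36.0))
scene flux (np.int64(398), array([566.9, 326.6]), array([41.6, 42.2]), 55.1, np.float64(47.5))
scene yellow (np.int64(389), array([491.1,  95.4]), array([49.2, 50.6]), 35.6, np.float64(39.8))
scene amberj (np.int64(203), array([570.5, 112. ]), array([34.9, 34.2]), 72.7, np.float64(35.6))
scene syr (np.int64(593), array([521.9, 152.7]), array([127.9, 104.8]), 13.6, np.float64(23.8))
```

View pics/end.png

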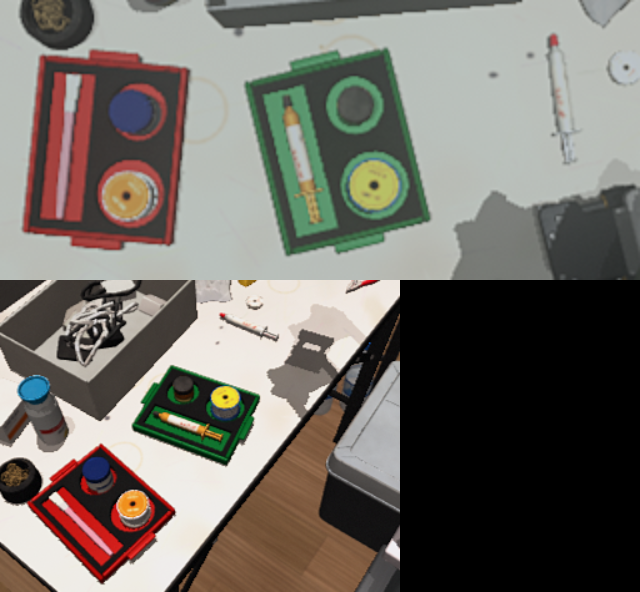

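Both views show all five items in their own cut-outs, with heights matching the floors. The syringe lies flat and centred in the slot, from crop pixel (287,97) to (315,222). The clear syringe and wick spool look untouched.

```bash
python3 -c "
from bench import job
print(job.job_done())"
```

```text
the job is handed in; nothing more can be done
None
```

I made up both kits and handed the job in after about 25 s of robot time. The final camera checks show all five items seated in their own cut-outs, with the clear syringe and wick spool left where they were; the hand-in gave no verdict.

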